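# Catch the falling lid of a blood-sample case and lower it shut

## Task

Close the loaded blood-sample case without jolting the tubes: from behind, push its open lid forward past upright so that it starts to fall by itself, catch it from underneath on your fingers on its way down, and lower it gently until it is fully shut, never letting it slam. Do not pinch the lid between the fingers, and leave the tube rack, the specimen jar and the reagent bottle standing where they are.

Things in the scene. Friction and masses are not known exactly. Their poses are not given: they have to be found in the camera images.
- case: Navy sample case, fixed to the table, 130 mm deep (its x) by 220 mm wide (its y) by 105 mm tall, open at the top, filled with white foam and capped tubes that end below the rim. Origin: centre of its underside. Its own -x side is the front, which faces the robot's left (world +y, give or take 0.35 rad); +x is the back, where the lid is hinged along its y.
- lid (a joint): Lid angle, rad: 0 shut, 1.57 upright, 1.8 leaning back on its stop, where it rests at the start. Oil-damped hinge (0.5 N m s/rad), no catch or spring; lid about 0.36 kg. Pushed past upright it falls shut by its weight, slowly at first: 2.5 to 3.8 s from 1.35 to 0.5 rad; uncaught it lands at 0.45 to 0.65 rad/s. Over 0.4 rad/s in the last 0.2 rad is a slam.
- lid_hinge (a point): Middle of the hinge axis, 67 mm behind the case's origin (case +x) and 107.5 mm above the table. Of the lid's layers, lid_c0 (plate) and lid_c1 (tab) are its white inside, lid_c2 (plate) and lid_c3 (tab) its outside.
- tab_edge (a point): Middle of the lid tab's free edge, on its underside, 167 mm from the hinge axis. The lid is a flat plate 12 mm thick (navy outside, white inside), its underside 2 mm below the hinge axis when shut. In the middle of its front an orange tab 110 mm wide juts 35 mm beyond the case's front wall, so fingers can stay under it when shut; its underside is then 105 mm above the table.
- rack: Loose white tube rack, 75 x 120 mm, 98 mm tall with its six red- and lavender-capped tubes; bystander behind the case. Origin: centre of its underside.
- jar: Loose clear specimen jar with a yellow cap, 54 mm across, 70 mm tall; bystander. Origin: centre of its underside.
- reagent: Loose amber reagent bottle with a white cap, 48 mm across, 110 mm tall; bystander. Origin: centre of its underside.

How it is judged:
By the outcome, as a careful person would: the job done as asked, in the order asked, and still so for the second after the job is handed in, with the robot touching nothing.
It also fails if it takes over 54 s, if anything falls off the work surface, if the arm or the gripper's body presses on something with over 40 N, if the wrist force passes 120 N, or if a joint passes its speed limit or range.

## Robot

A 6-joint arm with a two-finger parallel gripper is mounted at the origin on the work surface. World frame = base frame: x ahead of the robot, y to its left, z up, the work surface at z = 0. Lengths are in m, angles in degrees, forces in N, time in s.
With the tool pointing down it reaches from about 0.4 to 0.825 m from the base axis. Payload 7 kg.
Tool frame: the origin (TCP) lies midway between the tips of the shut fingers; the grasp point (between the pads) lies 19 mm behind it (ctrl.hold_point_z is the distance from the TCP to the grasp point, in m); z points along the fingers, y is the line along which they close (so a half turn about z gives the same grasp; the last joint's range is limited). The gripper opens to 88 mm and grips with 3 to 60 N. Pads are 19 mm wide; open, the fingers measure 130 mm over their backs; the gripper's body (78 mm by 193 mm) begins 47 mm behind the grasp point.
Start: joints at [91.335, 20.546, 0.682, 0, -70.136, -16.507], TCP at [0.177, 0.651, 0.227] pointing down, gripper open.
Joint ranges: [-176.03, 176.03], [-82.01, 121.73], [-58.28, 71.71], [-173.87, 95.51], [-174.79, -0.11], [-173.66, 173.66]. Speed limits (degrees/s): [136.94, 136.94, 172.46, 180, 180, 180].

## Interface

Orientations are given as [roll, pitch, yaw] about the fixed x, y, z axes, in that order (R = Rz(yaw) Ry(pitch) Rx(roll)).
In Python, from plant import ctrl gives the robot as it stands.
- The arm moves only by the tool apply_moves, never from a script. Its argument "deltas" is a list of rows, each an object with "fingers": the finger opening in mm, from 0 to 87.6; "delta_pos": the shift along the tool's x, y, z in mm, a list of three; "angular": the turn, a rotation vector about the tool's x, y, z in degrees, a list of three. A call has 1 to 10 rows; each row is the pose to reach, as a shift and turn from the pose commanded when the call began, along the tool's axes at that moment; what a row does not reach only later rows make up. A row lasts 1/10 s, in which the tool goes at most 50 mm and 8.59 degrees, less where a joint would pass 70% of its speed; a pose out of reach is approached as far as the arm can. A call with a gripper value outside its range is refused whole. The fingers move at their own pace and stop on an object; the grip force is fixed at half the most. Time passes only in rows, so rows that repeat a pose let the fingers close. It gives the time, the measured TCP pose, the force, the opening and the grip force at its end, in the units of the state.
- ctrl.get_obs(): the state, without advancing time (a new reading comes with each control period).
- ctrl.snapshot(name): name is "scene" or "side" or "wrist"; returns the picture (400x640x3 uint8, red, green, blue); there is no depth.
- ctrl.camera_params(name): a dict with "fx", "fy", "cx", "cy" (pixels), "cam_to_world" (4x4, takes a point from camera to world coordinates); the wrist camera has in their place "mount" (4x4, takes a point from camera to tool coordinates, whose origin is the TCP and whose axes are the flange's). Camera axes: x right, y up, looking along -z (the intrinsics and any distortion apply to the point x, -y, -z); pixel columns grow to the right and rows downward; lengths in m; the calibration is good to about 2 mm. The wrist camera is an equidistant fisheye: a pixel r from the principal point sees the ray r / f radians off the axis. A picture is of the moment at which its call begins: read the wrist's pose just before it. camera_params takes no time and is no camera call.
- ctrl.close_job(): hands the job in; it is judged then, once.
The state is a dict: "clock": time; "joint_pos": joint angles; "qvel": joint speeds; "tau": joint torques, N m; "tool_pos": TCP position; "orientation": TCP orientation; "force": force on the tool from outside, world axes, zero at the start; "moment": the same for the moment, N m; "opening": finger opening in m; "gripper_force": force on a finger pad.
Only numpy, scipy, OpenCV 4.12 (cv2) and the standard library are available. Lean on these libraries where they do the work, as an engineer would, in place of code of your own. Each camera call takes 0.05 s, during which the arm holds its last target. There are 200 camera calls.

## Working session

There is one attempt and no reset: what is moved stays moved. The work goes in short steps, Python scripts to look and compute and a tool call to move; the robot and the scene stay as the last step left them, time stands still between calls to the robot, and variables do not carry over. Pictures are saved under pics/ and viewed, at most 10 in all, crops included, and the job is handed in when it is done.

Besides the shell and the picture viewer there is one more tool, called after "Emit:" as name(argument=value, ...), one argument or row to a line, values as JSON. apply_moves: Moves the arm, as the interface text tells. Its arguments: {"type":"object","properties":{"deltas":{"type":"array"}},"required":["deltas"]}

```bash
ls; mkdir -p pics
python3 - <<'E'
from plant import ctrl
import cv2,numpy as np
o=ctrl.get_obs();print(o)
for n in ["scene","side"]:
    p=ctrl.camera_params(n);print(n,{k:np.round(v,4).tolist() if k=="cam_to_world" else v for k,v in p.items()})
    cv2.imwrite(f"pics/{n}0.png",ctrl.snapshot(n)[:,:,::-1])
print(ctrl.camera_params("wrist"))
E
```

```text
pics
{'clock': 0.0, 'joint_pos': array([ 9.13361027e+01,  2.05911234e+01,  6.32980487e-01, -1.72085803e-02,
       -7.01354363e+01, -1.65094977e+01]), 'qvel': array([ 0.08480653,  0.00049876,  0.04360528, -0.01938918,  0.00594929,
        0.0165961 ]), 'tau': array([-3.00520887e-04, -5.82728148e+01,  2.93062985e+01,  6.99721590e+00,
        7.21115386e-03, -1.57540599e-04]), 'tool_pos': array([0.17656178, 0.65099474, 0.22562933]), 'orientation': array([ 1.79905681e+02, -1.10848085e-02, -1.51792465e+01]), 'force': array([-0.81392604, -1.19024013, -0.4704674 ]), 'moment': array([-0.02454672, -0.01952157,  0.00049727]), 'gripper_force': 0.0, 'opening': 0.08746837302749301}
scene {'fx': 421.91805229612527, 'fy': 421.91805229612527, 'cx': 321.4741229523692, 'cy': 204.00606556870062, 'cam_to_world': [[-0.9999, 0.0053, -0.0118, 0.5524], [-0.0116, -0.7654, 0.6434, 0.5897], [-0.0056, 0.6435, 0.7654, 0.8157], [0.0, 0.0, 0.0, 1.0]]}
side {'fx': 409.43330725272807, 'fy': 409.43330725272807, 'cx': 320.28525683741117, 'cy': 195.93497414266952, 'cam_to_world': [[0.8214, -0.345, 0.4541, 0.9019], [0.5703, 0.4979, -0.6533, -0.4949], [-0.0007, 0.7957, 0.6057, 0.5442], [0.0, 0.0, 0.0, 1.0]]}
{'fx': 309.70691628693146, 'fy': 309.70691628693146, 'cx': 321.66023950317776, 'cy': 193.0131868948167, 'mount': array([[ 3.97985719e-04,  9.62515333e-01,  2.71226982e-01,
         7.24744047e-02],
       [ 9.99999772e-01, -2.34904512e-04, -6.33736482e-04,
         1.28633023e-03],
       [-5.46268639e-04,  2.71227172e-01, -9.62515206e-01,
        -1.58756287e-01],
       [ 0.00000000e+00,  0.00000000e+00,  0.00000000e+00,
         1.00000000e+00]])}
```

View pics/scene0.png

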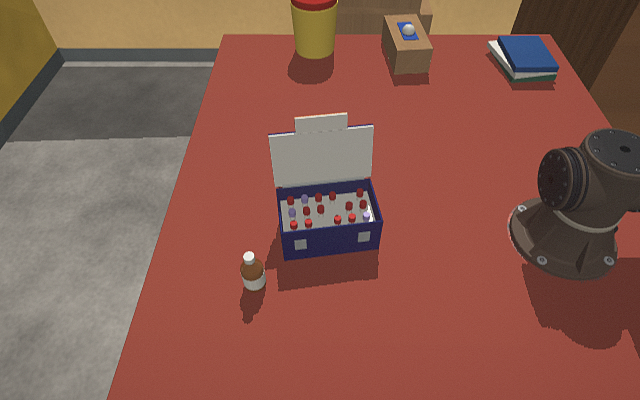

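View pics/side0.png

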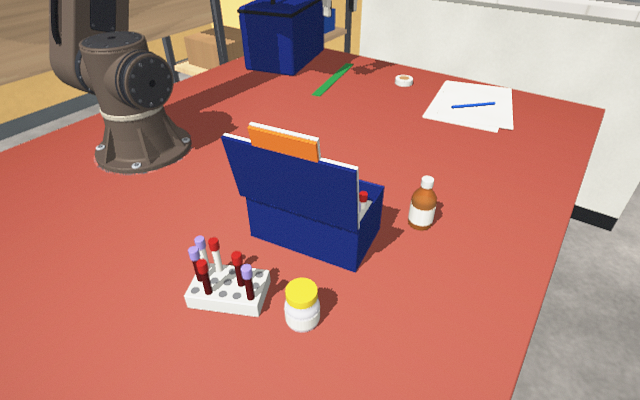

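The scene view shows the case front at about (281–381, 220–257), the open lid's inside at (270–375, 115–190) and the reagent at (252,275). The side view shows the lid's outside with its orange tab at (284,142), the rack at (228,285) and the jar at (302,305). I'll zoom in to pick corners.

Run:
```python
import cv2
a=cv2.imread("pics/scene0.png")[100:300,230:400];b=cv2.imread("pics/side0.png")[115:335,175:445]
cv2.imwrite("pics/a.png",cv2.resize(a,None,fx=3,fy=3,interpolation=cv2.INTER_CUBIC)[:600])
cv2.imwrite("pics/b.png",cv2.resize(b,None,fx=2.7,fy=2.7,interpolation=cv2.INTER_CUBIC))
```

```text
(no output)
```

View pics/a.png

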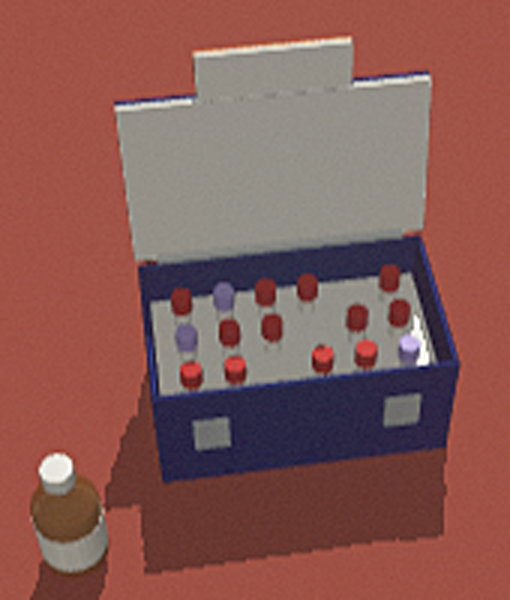

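View pics/b.png

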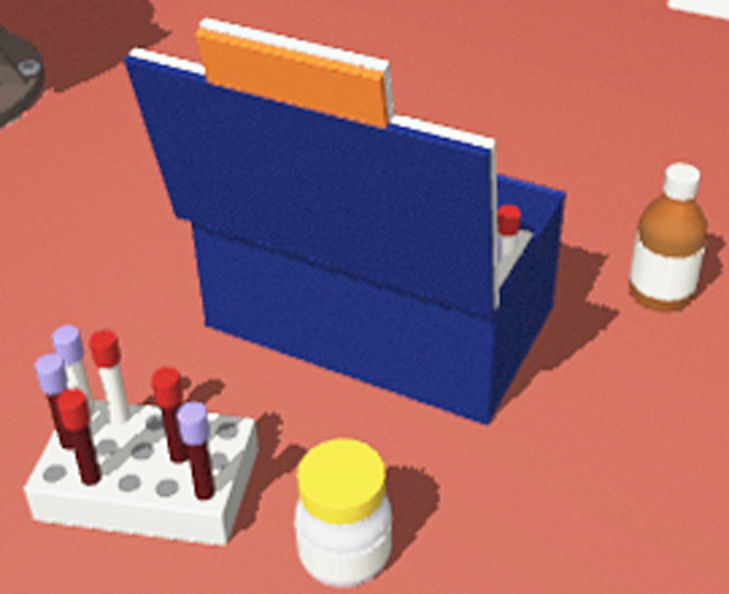

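```bash
cat > geo.py <<'E'
import numpy as np
from plant import ctrl
from scipy.optimize import least_squares
P={n:ctrl.camera_params(n) for n in("scene","side")}
def proj(n,X):
    p=P[n];T=np.linalg.inv(p["cam_to_world"]);c=np.atleast_2d(X)@T[:3,:3].T+T[:3,3]
    return np.c_[p["cx"]+p["fx"]*c[:,0]/-c[:,2],p["cy"]-p["fy"]*c[:,1]/-c[:,2]]
def ray(n,uv,z):
    p=P[n];T=p["cam_to_world"];d=T[:3,:3]@[(uv[0]-p["cx"])/p["fx"],-(uv[1]-p["cy"])/p["fy"],-1]
    return T[:3,3]+d*(z-T[2,3])/d[2]
def A(u,v):return (u/3+230,v/3+100)
def B(u,v):return (u/2.7+175,v/2.7+115)
E
python3 - <<'E'
from geo import *
f,b,w=-.065,.065,.11
S=[((f,w,0),A(165,481)),((f,-w,0),A(445,447)),((f,w,.105),A(155,396)),((f,-w,.105),A(458,366)),((b,w,.105),A(140,266)),((b,-w,.105),A(421,238))]
D=[((b,-w,0),B(207,326)),((b,w,0),B(489,423)),((f,w,.105),B(565,192))]
# lid: s along lid, n: lid points; angle th; s=from hinge, h= offset (inside -2mm, outside +10mm)
def lid(s,y,h,th):return (.067-s*np.cos(th)+h*np.sin(th),y,.1075+s*np.sin(th)+h*np.cos(th))
L=[("scene",.167,.055,-.002,A(194,53)),("scene",.167,-.055,-.002,A(352,39)),("side",.167,-.055,.010,B(198,32)),("side",.167,.055,.010,B(386,70))]
def W(q,X):
    c,s=np.cos(q[2]),np.sin(q[2]);X=np.atleast_2d(X)
    return np.c_[q[0]+c*X[:,0]-s*X[:,1],q[1]+s*X[:,0]+c*X[:,1],X[:,2]]
def res(q):
    r=[]
    for n,Q in(("scene",S),("side",D)):
        r.append(proj(n,W(q,[a for a,_ in Q]))-[u for _,u in Q])
    for n,s,y,h,u in L: r.append(proj(n,W(q,lid(s,y,h,q[3])))-[u])
    return np.vstack(r).ravel()
r=least_squares(res,[.55,.35,-1.57,1.8],loss="soft_l1")
print(r.x,np.degrees(r.x[2]));print(res(r.x).reshape(-1,2).round(1).tolist())
print("hinge",W(r.x,(.067,0,.1075)),"tab",W(r.x,lid(.167,0,-.002,r.x[3])))
for n,k in [("rackbot",(33,518)),("rackbot",(225,545))]:print(n,ray("side",B(*k),0))
print("jar",ray("side",B(342,470),.07),"reag",ray("side",B(682,174),.11),ray("scene",A(56,463),.11))
for k in [(51,365),(66,335),(104,340),(73,400),(167,378),(193,415)]:print("cap",ray("side",B(*k),.098))
E
```

```text
[ 0.55112031 -0.007145   -1.40946686  1.74630369] -80.75650216229917
[[-1.6, 1.1], [-0.2, 0.0], [-2.0, 2.1], [0.3, -0.7], [-1.9, -0.4], [-0.9, -1.9], [-1.5, -0.8], [-0.9, -0.2], [-0.0, -1.8], [-1.4, 1.5], [-0.7, 0.8], [-1.4, -2.2], [-2.0, 0.2]]
hinge [[ 0.56188256 -0.07327498  0.1075    ]] tab [[ 0.56625014 -0.10011212  0.27228377]]
rackbot [ 0.48588063 -0.27408749  0.        ]
rackbot [ 0.59337168 -0.22297421  0.        ]
jar [ 0.65292888 -0.18497263  0.07      ] reag [0.71065205 0.12768179 0.11      ] [0.70650883 0.12822753 0.11      ]
cap [ 0.48639762 -0.23673451  0.098     ]
cap [ 0.47454481 -0.214899    0.098     ]
cap [ 0.49596388 -0.20519073  0.098     ]
cap [ 0.51715118 -0.24824816  0.098     ]
cap [ 0.54773714 -0.20667529  0.098     ]
cap [ 0.57880506 -0.21889739  0.098     ]
```

```bash
cat > plan.py <<'E'
import numpy as np,json,sys
from scipy.spatial.transform import Rotation as R,Slerp
from plant import ctrl
H=np.array([.562,-.073,0]);u=np.array([-.161,.987,0]);v=np.array([.987,.161,0]);up=np.array([0,0,1.])
def pose(U,z,b,V=0):                     # case-plane pose: U ahead of hinge, height, tilt below horizontal
    b=np.radians(b);zt=-np.cos(b)*u-np.sin(b)*up;xt=-np.sin(b)*u+np.cos(b)*up
    return H+U*u+V*v+z*up, R.from_matrix(np.c_[xt,np.cross(zt,xt),zt])
def load():
    d=json.load(open("cmd.json"));return np.array(d["p"]),R.from_quat(d["q"])
def save(p,r):json.dump({"p":list(p),"q":list(r.as_quat())},open("cmd.json","w"))
def sent(dp,w):                          # book the last row sent
    p,r=load();save(p+r.apply(np.array(dp)/1e3),r*R.from_rotvec(w,degrees=True))
def plan(wps,f):                         # wps: [(n_rows, pose)], prints rows
    p0,r0=load();a,ra=p0,r0
    for n,(p,r) in wps:
        s=Slerp([0,1],R.concatenate([ra,r]))
        for k in range(1,n+1):
            t=k/n;q=a+(p-a)*t
            print({"fingers":f,"delta_pos":(r0.inv().apply(q-p0)*1e3).round(0).astype(int).tolist(),"angular":(r0.inv()*s(t)).as_rotvec(degrees=True).round(1).tolist()})
        a,ra=p,r
def now():
    o=ctrl.get_obs();p,r=load();m=R.from_euler("xyz",o["orientation"],degrees=True);d=o["tool_pos"]-H
    print("t",round(o["clock"],2),"U,V,z",np.round([d@u,d@v,d[2]],4),"err mm",((o["tool_pos"]-p)*1e3).round(1),"ang",np.degrees((r.inv()*m).magnitude()).round(2),"F",o["force"].round(1),"j",o["joint_pos"].round(0),"g",round(o["gripper_force"],1))
E
python3 - <<'E'
from plan import *
save(np.array([.177,.651,.227]),R.from_euler("xyz",[180,0,-15.17],degrees=True));now()
plan([(10,pose(.45,.34,75,-.12))],40)
E
```

```text
t 0.1 U,V,z [ 0.7767 -0.2638  0.2257] err mm [-0.4  0.  -1.3] ang 0.09 F [0.4 0.2 0.7] j [ 91.  21.   1.  -0. -70. -17.] g 0.0
{'fingers': 40, 'delta_pos': [27, 24, -11], 'angular': [-0.9, 1.3, 6.5]}
{'fingers': 40, 'delta_pos': [53, 48, -23], 'angular': [-1.7, 2.7, 13.0]}
{'fingers': 40, 'delta_pos': [80, 71, -34], 'angular': [-2.6, 4.0, 19.6]}
{'fingers': 40, 'delta_pos': [106, 95, -45], 'angular': [-3.4, 5.3, 26.1]}
{'fingers': 40, 'delta_pos': [133, 119, -57], 'angular': [-4.3, 6.7, 32.6]}
{'fingers': 40, 'delta_pos': [159, 143, -68], 'angular': [-5.1, 8.0, 39.1]}
{'fingers': 40, 'delta_pos': [186, 167, -79], 'angular': [-6.0, 9.3, 45.6]}
{'fingers': 40, 'delta_pos': [213, 190, -90], 'angular': [-6.9, 10.7, 52.1]}
{'fingers': 40, 'delta_pos': [239, 214, -102], 'angular': [-7.7, 12.0, 58.7]}
{'fingers': 40, 'delta_pos': [266, 238, -113], 'angular': [-8.6, 13.3, 65.2]}
```

Emit:
apply_moves(
  deltas=[
    {"fingers":40,"delta_pos":[27,24,-11],"angular":[-0.9,1.3,6.5]},
    {"fingers":40,"delta_pos":[53,48,-23],"angular":[-1.7,2.7,13]},
    {"fingers":40,"delta_pos":[80,71,-34],"angular":[-2.6,4,19.6]},
    {"fingers":40,"delta_pos":[106,95,-45],"angular":[-3.4,5.3,26.1]},
    {"fingers":40,"delta_pos":[133,119,-57],"angular":[-4.3,6.7,32.6]},
    {"fingers":40,"delta_pos":[159,143,-68],"angular":[-5.1,8,39.1]},
    {"fingers":40,"delta_pos":[186,167,-79],"angular":[-6,9.3,45.6]},
    {"fingers":40,"delta_pos":[213,190,-90],"angular":[-6.9,10.7,52.1]},
    {"fingers":40,"delta_pos":[239,214,-102],"angular":[-7.7,12,58.7]},
    {"fingers":40,"delta_pos":[266,238,-113],"angular":[-8.6,13.3,65.2]},
  ],
)

```text
clock: 1.1
tool_pos: [0.3715, 0.3508, 0.3399]
orientation: [-180.0, -15.0, -81.0]
force: [0.5, 1.3, 0.7]
opening: 0.0399
gripper_force: 0.0
```

Run:
```python
from plan import *
sent([266,238,-113],[-8.6,13.3,65.2]);now()
plan([(10,pose(.26,.25,20))],40)
```

```text
t 1.1 U,V,z [ 0.4489 -0.1198  0.3399] err mm [ 0.1 -0.9 -0.1] ang 0.26 F [0.5 1.3 0.7] j [ 71.   8.  -6.   7. -89. -63.] g 0.0
{'fingers': 40, 'delta_pos': [16, -12, 14], 'angular': [0.0, 5.5, -0.0]}
{'fingers': 40, 'delta_pos': [32, -24, 27], 'angular': [0.0, 11.0, -0.0]}
{'fingers': 40, 'delta_pos': [48, -36, 41], 'angular': [0.0, 16.5, -0.0]}
{'fingers': 40, 'delta_pos': [64, -48, 54], 'angular': [0.0, 22.0, -0.0]}
{'fingers': 40, 'delta_pos': [80, -60, 68], 'angular': [0.0, 27.5, -0.0]}
{'fingers': 40, 'delta_pos': [96, -72, 82], 'angular': [0.0, 33.0, -0.0]}
{'fingers': 40, 'delta_pos': [112, -84, 95], 'angular': [0.0, 38.5, -0.0]}
{'fingers': 40, 'delta_pos': [128, -96, 109], 'angular': [0.0, 44.0, -0.0]}
{'fingers': 40, 'delta_pos': [144, -108, 122], 'angular': [0.0, 49.5, -0.0]}
{'fingers': 40, 'delta_pos': [160, -120, 136], 'angular': [0.0, 55.0, -0.0]}
```

Emit:
apply_moves(
  deltas=[
    {"fingers":40,"delta_pos":[16,-12,14],"angular":[0,5.5,0]},
    {"fingers":40,"delta_pos":[32,-24,27],"angular":[0,11,0]},
    {"fingers":40,"delta_pos":[48,-36,41],"angular":[0,16.5,0]},
    {"fingers":40,"delta_pos":[64,-48,54],"angular":[0,22,0]},
    {"fingers":40,"delta_pos":[80,-60,68],"angular":[0,27.5,0]},
    {"fingers":40,"delta_pos":[96,-72,82],"angular":[0,33,0]},
    {"fingers":40,"delta_pos":[112,-84,95],"angular":[0,38.5,0]},
    {"fingers":40,"delta_pos":[128,-96,109],"angular":[0,44,0]},
    {"fingers":40,"delta_pos":[144,-108,122],"angular":[0,49.5,0]},
    {"fingers":40,"delta_pos":[160,-120,136],"angular":[0,55,0]},
  ],
)

```text
clock: 2.1
tool_pos: [0.5206, 0.1839, 0.2491]
orientation: [179.9, -70.2, -80.6]
force: [1.0, 0.6, -0.0]
opening: 0.0401
gripper_force: 0.0
```

Run:
```python
from plan import *
sent([160,-120,136],[0,55,0]);now()
plan([(6,pose(.20,.086,20))],40)
```

```text
t 2.1 U,V,z [0.2603 0.0005 0.2491] err mm [ 0.3  0.3 -0.9] ang 0.22 F [ 1.   0.6 -0. ] j [ 62.  34. -22.  35. -98. -70.] g 0.0
{'fingers': 40, 'delta_pos': [-22, 0, 19], 'angular': [0.0, 0.0, 0.0]}
{'fingers': 40, 'delta_pos': [-45, 0, 37], 'angular': [0.0, 0.0, 0.0]}
{'fingers': 40, 'delta_pos': [-67, 0, 56], 'angular': [0.0, 0.0, 0.0]}
{'fingers': 40, 'delta_pos': [-89, 0, 75], 'angular': [0.0, 0.0, 0.0]}
{'fingers': 40, 'delta_pos': [-111, 0, 94], 'angular': [0.0, 0.0, 0.0]}
{'fingers': 40, 'delta_pos': [-134, 0, 112], 'angular': [0.0, 0.0, 0.0]}
```

Emit:
apply_moves(
  deltas=[
    {"fingers":40,"delta_pos":[-22,0,19],"angular":[0,0,0]},
    {"fingers":40,"delta_pos":[-45,0,37],"angular":[0,0,0]},
    {"fingers":40,"delta_pos":[-67,0,56],"angular":[0,0,0]},
    {"fingers":40,"delta_pos":[-89,0,75],"angular":[0,0,0]},
    {"fingers":40,"delta_pos":[-111,0,94],"angular":[0,0,0]},
    {"fingers":40,"delta_pos":[-134,0,112],"angular":[0,0,0]},
  ],
)

```text
clock: 2.7
tool_pos: [0.5294, 0.125, 0.084]
orientation: [179.9, -70.0, -80.7]
force: [0.5, 1.2, -0.8]
opening: 0.0401
gripper_force: 0.0
```

Run:
```python
from plan import *
import cv2
sent([-134,0,112],[0,0,0]);now()
cv2.imwrite("pics/low.png",np.hstack([cv2.resize(ctrl.snapshot(n),(400,250)) for n in("scene","side")])[:,:,::-1])
plan([(5,pose(.16,.30,25)),(5,pose(.06,.36,60))],40)
```

```text
t 2.7 U,V,z [ 0.2006 -0.0003  0.084 ] err mm [-0.4 -0.1 -1.7] ang 0.02 F [ 0.5  1.2 -0.8] j [ 58.  44. -31.  39. -81. -80.] g 0.0
{'fingers': 40, 'delta_pos': [43, 0, -7], 'angular': [0.0, -1.0, 0.0]}
{'fingers': 40, 'delta_pos': [86, 0, -14], 'angular': [0.0, -2.0, 0.0]}
{'fingers': 40, 'delta_pos': [129, 0, -21], 'angular': [0.0, -3.0, 0.0]}
{'fingers': 40, 'delta_pos': [172, 0, -28], 'angular': [0.0, -4.0, 0.0]}
{'fingers': 40, 'delta_pos': [215, 0, -35], 'angular': [0.0, -5.0, 0.0]}
{'fingers': 40, 'delta_pos': [233, 0, -20], 'angular': [0.0, -12.0, 0.0]}
{'fingers': 40, 'delta_pos': [251, 0, -6], 'angular': [0.0, -19.0, 0.0]}
{'fingers': 40, 'delta_pos': [270, 0, 9], 'angular': [0.0, -26.0, 0.0]}
{'fingers': 40, 'delta_pos': [288, 0, 24], 'angular': [0.0, -33.0, 0.0]}
{'fingers': 40, 'delta_pos': [306, 0, 38], 'angular': [0.0, -40.0, -0.0]}
```

View pics/low.png

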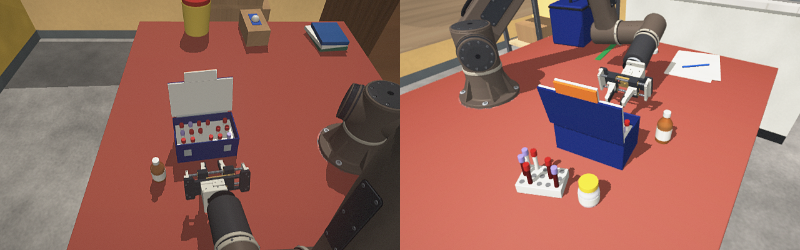

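The gripper, at scene half-pixels (218,180), is level in front of the case with its fingers pointing at it and aligned. The reagent bottle at (157,168) is clear. Next I go up and over the lid.

Emit:
apply_moves(
  deltas=[
    {"fingers":40,"delta_pos":[43,0,-7],"angular":[0,-1,0]},
    {"fingers":40,"delta_pos":[86,0,-14],"angular":[0,-2,0]},
    {"fingers":40,"delta_pos":[129,0,-21],"angular":[0,-3,0]},
    {"fingers":40,"delta_pos":[172,0,-28],"angular":[0,-4,0]},
    {"fingers":40,"delta_pos":[215,0,-35],"angular":[0,-5,0]},
    {"fingers":40,"delta_pos":[233,0,-20],"angular":[0,-12,0]},
    {"fingers":40,"delta_pos":[251,0,-6],"angular":[0,-19,0]},
    {"fingers":40,"delta_pos":[270,0,9],"angular":[0,-26,0]},
    {"fingers":40,"delta_pos":[288,0,24],"angular":[0,-33,0]},
    {"fingers":40,"delta_pos":[306,0,38],"angular":[0,-40,0]},
  ],
)

```text
clock: 3.8
tool_pos: [0.5516, -0.0136, 0.3627]
orientation: [-179.8, -29.7, -80.7]
force: [1.3, -0.4, 0.5]
opening: 0.0401
gripper_force: 0.0
```

Run:
```python
from plan import *
sent([306,0,38],[0,-40,0]);now()
plan([(5,pose(-.10,.34,60)),(5,pose(-.10,.252,60))],40)
```

```text
t 3.8 U,V,z [ 0.0603 -0.0007  0.3627] err mm [-0.8 -0.1  2.4] ang 0.4 F [ 1.3 -0.4  0.5] j [ 36.   6. -18.  27. -82. -35.] g 0.0
{'fingers': 40, 'delta_pos': [26, 0, 20], 'angular': [0.0, 0.0, -0.0]}
{'fingers': 40, 'delta_pos': [51, 0, 39], 'angular': [0.0, 0.0, -0.0]}
{'fingers': 40, 'delta_pos': [77, 0, 59], 'angular': [0.0, 0.0, -0.0]}
{'fingers': 40, 'delta_pos': [103, 0, 78], 'angular': [0.0, 0.0, -0.0]}
{'fingers': 40, 'delta_pos': [129, 0, 98], 'angular': [0.0, 0.0, -0.0]}
{'fingers': 40, 'delta_pos': [120, 0, 113], 'angular': [0.0, 0.0, -0.0]}
{'fingers': 40, 'delta_pos': [111, 0, 128], 'angular': [0.0, 0.0, -0.0]}
{'fingers': 40, 'delta_pos': [102, 0, 143], 'angular': [0.0, 0.0, -0.0]}
{'fingers': 40, 'delta_pos': [93, 0, 159], 'angular': [0.0, 0.0, -0.0]}
{'fingers': 40, 'delta_pos': [85, 0, 174], 'angular': [0.0, 0.0, -0.0]}
```

Emit:
apply_moves(
  deltas=[
    {"fingers":40,"delta_pos":[26,0,20],"angular":[0,0,0]},
    {"fingers":40,"delta_pos":[51,0,39],"angular":[0,0,0]},
    {"fingers":40,"delta_pos":[77,0,59],"angular":[0,0,0]},
    {"fingers":40,"delta_pos":[103,0,78],"angular":[0,0,0]},
    {"fingers":40,"delta_pos":[129,0,98],"angular":[0,0,0]},
    {"fingers":40,"delta_pos":[120,0,113],"angular":[0,0,0]},
    {"fingers":40,"delta_pos":[111,0,128],"angular":[0,0,0]},
    {"fingers":40,"delta_pos":[102,0,143],"angular":[0,0,0]},
    {"fingers":40,"delta_pos":[93,0,159],"angular":[0,0,0]},
    {"fingers":40,"delta_pos":[85,0,174],"angular":[0,0,0]},
  ],
)

```text
clock: 4.8
tool_pos: [0.5775, -0.1716, 0.2524]
orientation: [-180.0, -30.0, -80.8]
force: [0.4, -0.3, 0.8]
opening: 0.0401
gripper_force: 0.0
```

Run:
```python
from plan import *
import cv2
sent([85,0,174],[0,0,0]);now()
cv2.imwrite("pics/behind.png",cv2.resize(ctrl.snapshot("side")[40:340,150:450],None,fx=2,fy=2)[:,:,::-1])
plan([(10,pose(-.045,.252,60))],40)
```

```text
t 4.8 U,V,z [-0.0998 -0.0005  0.2524] err mm [-0.6  0.5  0.3] ang 0.06 F [ 0.4 -0.3  0.8] j [ 18.   9. -30.  35. -60. -29.] g 0.0
{'fingers': 40, 'delta_pos': [-5, 0, -3], 'angular': [0.0, 0.0, -0.0]}
{'fingers': 40, 'delta_pos': [-10, 0, -6], 'angular': [0.0, 0.0, -0.0]}
{'fingers': 40, 'delta_pos': [-14, 0, -8], 'angular': [0.0, 0.0, -0.0]}
{'fingers': 40, 'delta_pos': [-19, 0, -11], 'angular': [0.0, 0.0, -0.0]}
{'fingers': 40, 'delta_pos': [-24, 0, -14], 'angular': [0.0, 0.0, -0.0]}
{'fingers': 40, 'delta_pos': [-29, 0, -17], 'angular': [0.0, 0.0, -0.0]}
{'fingers': 40, 'delta_pos': [-34, 0, -19], 'angular': [0.0, 0.0, -0.0]}
{'fingers': 40, 'delta_pos': [-38, 0, -22], 'angular': [0.0, 0.0, -0.0]}
{'fingers': 40, 'delta_pos': [-43, 0, -25], 'angular': [0.0, 0.0, -0.0]}
{'fingers': 40, 'delta_pos': [-48, 0, -28], 'angular': [0.0, 0.0, -0.0]}
```

View pics/behind.png

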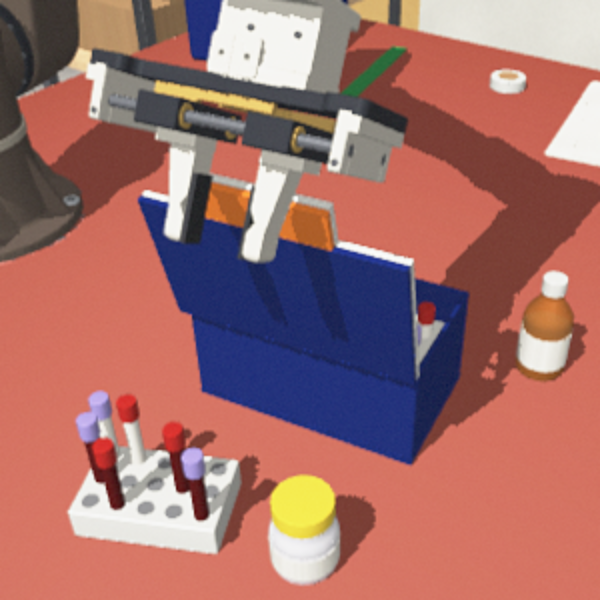

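The tips, at (185,240) and (258,258), hang behind the lid and the tab at (240–330, 190–245). The gripper body is clear above, so I'll push.

Emit:
apply_moves(
  deltas=[
    {"fingers":40,"delta_pos":[-5,0,-3],"angular":[0,0,0]},
    {"fingers":40,"delta_pos":[-10,0,-6],"angular":[0,0,0]},
    {"fingers":40,"delta_pos":[-14,0,-8],"angular":[0,0,0]},
    {"fingers":40,"delta_pos":[-19,0,-11],"angular":[0,0,0]},
    {"fingers":40,"delta_pos":[-24,0,-14],"angular":[0,0,0]},
    {"fingers":40,"delta_pos":[-29,0,-17],"angular":[0,0,0]},
    {"fingers":40,"delta_pos":[-34,0,-19],"angular":[0,0,0]},
    {"fingers":40,"delta_pos":[-38,0,-22],"angular":[0,0,0]},
    {"fingers":40,"delta_pos":[-43,0,-25],"angular":[0,0,0]},
    {"fingers":40,"delta_pos":[-48,0,-28],"angular":[0,0,0]},
  ],
)

```text
clock: 5.85
tool_pos: [0.5698, -0.117, 0.2548]
orientation: [-179.9, -30.2, -80.8]
force: [-2.3, -3.1, 15.2]
opening: 0.0402
gripper_force: 7.3
```

```bash
cat > lidang.py <<'E'
from geo import *
import cv2
# fit lid angle by projecting orange outside tab (side) and comparing with mask centroid
q=np.array([.5511,-.0071,-1.4095])
def W(X):
    c,s=np.cos(q[2]),np.sin(q[2]);return np.array([q[0]+c*X[0]-s*X[1],q[1]+s*X[0]+c*X[1],X[2]])
def lp(s,y,h,th):return W((.067-s*np.cos(th)+h*np.sin(th),y,.1075+s*np.sin(th)+h*np.cos(th)))
def angle():
    # rightmost point of orange region = outer tab edge corner at y=+.055 (side view)
    im=cv2.cvtColor(ctrl.snapshot("side"),cv2.COLOR_RGB2HSV)
    m=cv2.inRange(im,(8,170,120),(20,255,255));m[:60]=0;m[300:]=0;m[:,:180]=0;m[:,400:]=0
    n,l,st,_=cv2.connectedComponentsWithStats(m)
    m=np.isin(l,[i for i in range(1,n) if st[i,4]>15])
    v,uu=np.nonzero(m)
    if len(v)==0:return None
    # right lower corner candidates: compare bounding right/top with projection
    T=np.linspace(-.05,1.85,400);best=[]
    for t in T:
        P4=np.vstack([proj("side",lp(s,y,.010,t)) for s in(.132,.167) for y in(-.055,.055)])
        best.append(abs(P4[:,0].max()-uu.max()-.5)+abs(P4[:,0].min()-uu.min())+abs(P4[:,1].min()-v.min())+abs(P4[:,1].max()-v.max()))
    i=int(np.argmin(best));return round(T[i],3),round(best[i],1),len(v),(uu.min(),uu.max(),v.min(),v.max())
E
python3 - <<'E'
from plan import *
sent([-48,0,-28],[0,0,0]);now()
from lidang import angle;print(angle())
plan([(10,pose(.000,.257,60))],40)
E
```

```text
t 5.85 U,V,z [-0.0447  0.0006  0.2548] err mm [0.6 0.2 2.5] ang 0.22 F [-2.3 -3.1 15.2] j [ 25.   9. -30.  33. -64. -34.] g 7.3
(np.float64(1.636), np.float64(2.2), 686, (np.int64(254), np.int64(322), np.int64(119), np.int64(154)))
{'fingers': 40, 'delta_pos': [-4, 0, -3], 'angular': [0.0, 0.0, -0.0]}
{'fingers': 40, 'delta_pos': [-7, 0, -5], 'angular': [0.0, 0.0, -0.0]}
{'fingers': 40, 'delta_pos': [-11, 0, -8], 'angular': [0.0, 0.0, -0.0]}
{'fingers': 40, 'delta_pos': [-15, 0, -11], 'angular': [0.0, 0.0, -0.0]}
{'fingers': 40, 'delta_pos': [-18, 0, -13], 'angular': [0.0, 0.0, -0.0]}
{'fingers': 40, 'delta_pos': [-22, 0, -16], 'angular': [0.0, 0.0, -0.0]}
{'fingers': 40, 'delta_pos': [-26, 0, -19], 'angular': [0.0, 0.0, -0.0]}
{'fingers': 40, 'delta_pos': [-29, 0, -21], 'angular': [0.0, 0.0, -0.0]}
{'fingers': 40, 'delta_pos': [-33, 0, -24], 'angular': [0.0, 0.0, -0.0]}
{'fingers': 40, 'delta_pos': [-36, 0, -26], 'angular': [0.0, 0.0, -0.0]}
```

Run:
```python
from plan import *
plan([(10,pose(.004,.264,70))],40)
```

```text
{'fingers': 40, 'delta_pos': [-4, 0, -3], 'angular': [0.0, -1.0, -0.0]}
{'fingers': 40, 'delta_pos': [-7, 0, -7], 'angular': [0.0, -2.0, -0.0]}
{'fingers': 40, 'delta_pos': [-11, 0, -10], 'angular': [0.0, -3.0, -0.0]}
{'fingers': 40, 'delta_pos': [-15, 0, -14], 'angular': [0.0, -4.0, -0.0]}
{'fingers': 40, 'delta_pos': [-18, 0, -17], 'angular': [0.0, -5.0, -0.0]}
{'fingers': 40, 'delta_pos': [-22, 0, -21], 'angular': [0.0, -6.0, -0.0]}
{'fingers': 40, 'delta_pos': [-25, 0, -24], 'angular': [0.0, -7.0, -0.0]}
{'fingers': 40, 'delta_pos': [-29, 0, -28], 'angular': [0.0, -8.0, -0.0]}
{'fingers': 40, 'delta_pos': [-33, 0, -31], 'angular': [0.0, -9.0, -0.0]}
{'fingers': 40, 'delta_pos': [-36, 0, -35], 'angular': [0.0, -10.0, -0.0]}
```

Emit:
apply_moves(
  deltas=[
    {"fingers":40,"delta_pos":[-4,0,-3],"angular":[0,-1,0]},
    {"fingers":40,"delta_pos":[-7,0,-7],"angular":[0,-2,0]},
    {"fingers":40,"delta_pos":[-11,0,-10],"angular":[0,-3,0]},
    {"fingers":40,"delta_pos":[-15,0,-14],"angular":[0,-4,0]},
    {"fingers":40,"delta_pos":[-18,0,-17],"angular":[0,-5,0]},
    {"fingers":40,"delta_pos":[-22,0,-21],"angular":[0,-6,0]},
  ],
)

```text
clock: 6.5
tool_pos: [0.564, -0.0873, 0.259]
orientation: [179.9, -23.9, -80.8]
force: [0.8, -1.3, -0.7]
opening: 0.0401
gripper_force: 0.3
```

Run:
```python
from plan import *
sent([-22,0,-21],[0,-6,0]);now()
from lidang import angle;print(angle())
plan([(6,pose(.008,.264,70))],40)
```

```text
t 6.5 U,V,z [-0.0144 -0.0004  0.259 ] err mm [-0.5  0.8 -0.5] ang 0.09 F [ 0.8 -1.3 -0.7] j [ 25.   8. -26.  25. -66. -29.] g 0.3
(np.float64(1.464), np.float64(2.2), 870, (np.int64(264), np.int64(330), np.int64(111), np.int64(146)))
{'fingers': 40, 'delta_pos': [-3, 0, -2], 'angular': [0.0, -0.7, -0.0]}
{'fingers': 40, 'delta_pos': [-6, 0, -5], 'angular': [0.0, -1.3, -0.0]}
{'fingers': 40, 'delta_pos': [-10, 0, -7], 'angular': [0.0, -2.0, -0.0]}
{'fingers': 40, 'delta_pos': [-13, 0, -9], 'angular': [0.0, -2.7, -0.0]}
{'fingers': 40, 'delta_pos': [-16, 0, -11], 'angular': [0.0, -3.3, -0.0]}
{'fingers': 40, 'delta_pos': [-19, 0, -14], 'angular': [0.0, -4.0, -0.0]}
```

Emit:
apply_moves(
  deltas=[
    {"fingers":40,"delta_pos":[-3,0,-2],"angular":[0,-0.7,0]},
    {"fingers":40,"delta_pos":[-6,0,-5],"angular":[0,-1.3,0]},
    {"fingers":40,"delta_pos":[-10,0,-7],"angular":[0,-2,0]},
    {"fingers":40,"delta_pos":[-13,0,-9],"angular":[0,-2.7,0]},
  ],
)

```text
clock: 6.95
tool_pos: [0.5615, -0.0719, 0.2619]
orientation: [180.0, -21.2, -80.7]
force: [0.6, -0.4, -0.9]
opening: 0.0402
gripper_force: 0.2
```

Run:
```python
from plan import *
sent([-13,0,-9],[0,-2.7,0]);now()
from lidang import angle;print(angle())
plan([(2,pose(-.004,.31,65)),(4,pose(.11,.33,42)),(4,pose(.19,.24,20))],40)
```

```text
t 6.95 U,V,z [ 0.0012 -0.0003  0.2619] err mm [-0.5  0.8 -0.5] ang 0.06 F [ 0.6 -0.4 -0.9] j [ 26.   8. -24.  22. -66. -27.] g 0.2
(np.float64(1.398), np.float64(3.6), 996, (np.int64(268), np.int64(333), np.int64(109), np.int64(143)))
{'fingers': 40, 'delta_pos': [11, 0, -21], 'angular': [0.0, 1.9, -0.0]}
{'fingers': 40, 'delta_pos': [21, 0, -43], 'angular': [0.0, 3.7, -0.0]}
{'fingers': 40, 'delta_pos': [-3, 0, -58], 'angular': [0.0, 9.5, -0.0]}
{'fingers': 40, 'delta_pos': [-28, 0, -73], 'angular': [0.0, 15.2, -0.0]}
{'fingers': 40, 'delta_pos': [-53, 0, -88], 'angular': [0.0, 21.0, -0.0]}
{'fingers': 40, 'delta_pos': [-78, 0, -103], 'angular': [0.0, 26.7, -0.0]}
{'fingers': 40, 'delta_pos': [-104, 0, -89], 'angular': [0.0, 32.2, -0.0]}
{'fingers': 40, 'delta_pos': [-131, 0, -75], 'angular': [0.0, 37.7, -0.0]}
{'fingers': 40, 'delta_pos': [-158, 0, -62], 'angular': [0.0, 43.2, -0.0]}
{'fingers': 40, 'delta_pos': [-185, 0, -48], 'angular': [0.0, 48.7, -0.0]}
```

Emit:
apply_moves(
  deltas=[
    {"fingers":40,"delta_pos":[11,0,-21],"angular":[0,1.9,0]},
    {"fingers":40,"delta_pos":[21,0,-43],"angular":[0,3.7,0]},
    {"fingers":40,"delta_pos":[-3,0,-58],"angular":[0,9.5,0]},
    {"fingers":40,"delta_pos":[-28,0,-73],"angular":[0,15.2,0]},
    {"fingers":40,"delta_pos":[-53,0,-88],"angular":[0,21,0]},
    {"fingers":40,"delta_pos":[-78,0,-103],"angular":[0,26.7,0]},
    {"fingers":40,"delta_pos":[-104,0,-89],"angular":[0,32.2,0]},
    {"fingers":40,"delta_pos":[-131,0,-75],"angular":[0,37.7,0]},
    {"fingers":40,"delta_pos":[-158,0,-62],"angular":[0,43.2,0]},
    {"fingers":40,"delta_pos":[-185,0,-48],"angular":[0,48.7,0]},
  ],
)

```text
clock: 8.0
tool_pos: [0.5312, 0.1165, 0.239]
orientation: [-179.8, -70.2, -80.8]
force: [0.8, 1.2, 0.2]
opening: 0.0399
gripper_force: 0.0
```

Run:
```python
from plan import *
sent([-185,0,-48],[0,48.7,0]);now()
from lidang import angle;print(angle())
plan([(2,pose(.16,.20,20)),(4,pose(.116,.195,20))],40)
```

```text
t 8.0 U,V,z [1.92e-01 1.00e-04 2.39e-01] err mm [-0.4  1.9 -1. ] ang 0.2 F [0.8 1.2 0.2] j [ 58.  32. -29.  39. -93. -71.] g 0.0
(np.float64(1.307), np.float64(4.4), 1375, (np.int64(272), np.int64(336), np.int64(107), np.int64(141)))
{'fingers': 40, 'delta_pos': [-14, 0, 21], 'angular': [0.0, 0.0, 0.0]}
{'fingers': 40, 'delta_pos': [-27, 0, 42], 'angular': [0.0, 0.0, 0.0]}
{'fingers': 40, 'delta_pos': [-25, 0, 53], 'angular': [0.0, 0.0, 0.0]}
{'fingers': 40, 'delta_pos': [-22, 0, 63], 'angular': [0.0, 0.0, 0.0]}
{'fingers': 40, 'delta_pos': [-20, 0, 74], 'angular': [0.0, 0.0, 0.0]}
{'fingers': 40, 'delta_pos': [-17, 0, 85], 'angular': [0.0, 0.0, 0.0]}
```

The lid is falling by itself and is now at about 1.31 rad. I'll take up the catch position under it.

Emit:
apply_moves(
  deltas=[
    {"fingers":40,"delta_pos":[-14,0,21],"angular":[0,0,0]},
    {"fingers":40,"delta_pos":[-27,0,42],"angular":[0,0,0]},
    {"fingers":40,"delta_pos":[-25,0,53],"angular":[0,0,0]},
    {"fingers":40,"delta_pos":[-22,0,63],"angular":[0,0,0]},
    {"fingers":40,"delta_pos":[-20,0,74],"angular":[0,0,0]},
    {"fingers":40,"delta_pos":[-17,0,85],"angular":[0,0,0]},
  ],
)

```text
clock: 8.65
tool_pos: [0.5435, 0.0414, 0.1953]
orientation: [-179.8, -69.9, -81.0]
force: [1.0, 0.3, 0.5]
opening: 0.04
gripper_force: 0.0
```

Run:
```python
from plan import *
sent([-17,0,85],[0,0,0]);now()
from lidang import angle;print(angle())
```

```text
t 8.65 U,V,z [1.159e-01 1.000e-04 1.953e-01] err mm [ 0.1 -0.1  0.4] ang 0.13 F [1.  0.3 0.5] j [ 52.  32. -37.  44. -85. -75.] g 0.0
(np.float64(1.264), np.float64(3.2), 1360, (np.int64(274), np.int64(339), np.int64(106), np.int64(140)))
```

Emit:
apply_moves(
  deltas=[
    {"fingers":40,"delta_pos":[0,0,0],"angular":[0,0,0]},
    {"fingers":40,"delta_pos":[0,0,0],"angular":[0,0,0]},
    {"fingers":40,"delta_pos":[0,0,0],"angular":[0,0,0]},
    {"fingers":40,"delta_pos":[0,0,0],"angular":[0,0,0]},
    {"fingers":40,"delta_pos":[0,0,0],"angular":[0,0,0]},
    {"fingers":40,"delta_pos":[0,0,0],"angular":[0,0,0]},
    {"fingers":40,"delta_pos":[0,0,0],"angular":[0,0,0]},
    {"fingers":40,"delta_pos":[0,0,0],"angular":[0,0,0]},
    {"fingers":40,"delta_pos":[0,0,0],"angular":[0,0,0]},
    {"fingers":40,"delta_pos":[0,0,0],"angular":[0,0,0]},
  ],
)

```text
clock: 9.7
tool_pos: [0.5431, 0.042, 0.1945]
orientation: [179.9, -70.0, -80.7]
force: [0.2, 0.0, 0.1]
opening: 0.0399
gripper_force: 0.0
```

Run:
```python
from plan import *
now()
from lidang import angle;print(angle())
```

```text
t 9.7 U,V,z [ 0.1165 -0.0002  0.1945] err mm [-0.3  0.4 -0.5] ang 0.0 F [0.2 0.  0.1] j [ 52.  32. -37.  44. -85. -75.] g 0.0
(np.float64(1.117), np.float64(4.2), 1271, (np.int64(281), np.int64(345), np.int64(105), np.int64(138)))
```

Emit:
apply_moves(
  deltas=[
    {"fingers":40,"delta_pos":[0,0,0],"angular":[0,0,0]},
    {"fingers":40,"delta_pos":[0,0,0],"angular":[0,0,0]},
    {"fingers":40,"delta_pos":[0,0,0],"angular":[0,0,0]},
    {"fingers":40,"delta_pos":[0,0,0],"angular":[0,0,0]},
    {"fingers":40,"delta_pos":[0,0,0],"angular":[0,0,0]},
    {"fingers":40,"delta_pos":[0,0,0],"angular":[0,0,0]},
    {"fingers":40,"delta_pos":[0,0,0],"angular":[0,0,0]},
    {"fingers":40,"delta_pos":[0,0,0],"angular":[0,0,0]},
    {"fingers":40,"delta_pos":[0,0,0],"angular":[0,0,0]},
    {"fingers":40,"delta_pos":[0,0,0],"angular":[0,0,0]},
  ],
)

```text
clock: 10.75
tool_pos: [0.543, 0.042, 0.1945]
orientation: [179.9, -70.0, -80.7]
force: [0.3, -0.7, 0.1]
opening: 0.04
gripper_force: 0.0
```

Run:
```python
from plan import *
now()
from lidang import angle;print(angle())
```

```text
t 10.75 U,V,z [ 0.1165 -0.0002  0.1945] err mm [-0.3  0.4 -0.4] ang 0.0 F [ 0.3 -0.7  0.1] j [ 52.  32. -37.  44. -85. -75.] g 0.0
(np.float64(0.788), np.float64(73.4), 35, (np.int64(291), np.int64(300), np.int64(114), np.int64(128)))
```

Emit:
apply_moves(
  deltas=[
    {"fingers":40,"delta_pos":[0,0,0],"angular":[0,0,0]},
    {"fingers":40,"delta_pos":[0,0,0],"angular":[0,0,0]},
    {"fingers":40,"delta_pos":[0,0,0],"angular":[0,0,0]},
    {"fingers":40,"delta_pos":[0,0,0],"angular":[0,0,0]},
    {"fingers":40,"delta_pos":[0,0,0],"angular":[0,0,0]},
    {"fingers":40,"delta_pos":[0,0,0],"angular":[0,0,0]},
    {"fingers":40,"delta_pos":[0,0,0],"angular":[0,0,0]},
  ],
)

```text
clock: 11.5
tool_pos: [0.5431, 0.0421, 0.1943]
orientation: [179.9, -70.0, -80.7]
force: [-0.4, 1.6, -0.9]
opening: 0.04
gripper_force: 0.6
```

Run:
```python
from plan import *
import cv2
now()
cv2.imwrite("pics/catch.png",cv2.resize(np.hstack([ctrl.snapshot("side")[60:280,180:440],ctrl.snapshot("scene")[60:280,200:460]]),None,fx=1.5,fy=1.5)[:,:,::-1])
```

```text
t 11.5 U,V,z [ 0.1166 -0.0002  0.1943] err mm [-0.3  0.5 -0.6] ang 0.01 F [-0.4  1.6 -0.9] j [ 52.  32. -37.  44. -85. -75.] g 0.6
```

View pics/catch.png

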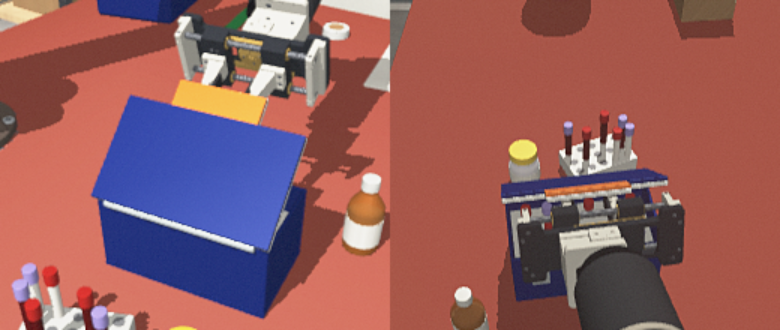

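The lid rests caught on both fingers at about 0.75 rad, with the orange tab at (220,100) left and (588,190) right. The rack, jar and reagent are standing. Now I lower it along its arc.

```bash
cat >> plan.py <<'E'
def tcp(th,s=.150,b=20):
    U=s*np.cos(th)+.002*np.sin(th)+.0032;z=.1075+s*np.sin(th)-.002*np.cos(th)-.009
    Eu,Ez=.167*np.cos(th)+.002*np.sin(th),.1075+.167*np.sin(th)-.002*np.cos(th)
    t=np.tan(np.radians(b));return U,min(z,Ez-((Eu-U)*t+.0095/np.cos(np.radians(b))))
def lower(ths):
    p0,r0=load()
    for th in ths:
        U,z=tcp(th);p,_=pose(U,z,20);print(round(th,2),(r0.inv().apply(p-p0)*1e3).round(0).astype(int).tolist(),round(U,3),round(z,3))
E
python3 - <<'E'
from plan import *
lower(np.arange(.73,.14,-.02)); lower(np.arange(.14,-.05,-.02))
E
```

```text
0.73 [2, 0, -1] 0.116 0.197
0.71 [-1, 0, -2] 0.118 0.195
0.69 [-4, 0, -3] 0.12 0.192
0.67 [-7, 0, -4] 0.122 0.19
0.65 [-9, 0, -5] 0.124 0.188
0.63 [-12, 0, -6] 0.126 0.185
0.61 [-15, 0, -6] 0.127 0.183
0.59 [-18, 0, -7] 0.129 0.18
0.57 [-21, 0, -8] 0.131 0.178
0.55 [-24, 0, -8] 0.132 0.175
0.53 [-27, 0, -9] 0.134 0.173
0.51 [-30, 0, -9] 0.135 0.17
0.49 [-33, 0, -10] 0.136 0.167
0.47 [-36, 0, -10] 0.138 0.165
0.45 [-39, 0, -10] 0.139 0.162
0.43 [-42, 0, -11] 0.14 0.159
0.41 [-45, 0, -11] 0.142 0.156
0.39 [-48, 0, -11] 0.143 0.154
0.37 [-51, 0, -11] 0.144 0.151
0.35 [-54, 0, -11] 0.145 0.148
0.33 [-57, 0, -11] 0.146 0.145
0.31 [-60, 0, -11] 0.147 0.142
0.29 [-64, 0, -10] 0.148 0.138
0.27 [-67, 0, -10] 0.148 0.135
0.25 [-70, 0, -9] 0.149 0.132
0.23 [-74, 0, -9] 0.15 0.129
0.21 [-77, 0, -8] 0.15 0.125
0.19 [-80, 0, -8] 0.151 0.122
0.17 [-84, 0, -7] 0.151 0.119
0.15 [-87, 0, -6] 0.152 0.115
0.14 [-89, 0, -6] 0.152 0.114
0.12 [-92, 0, -5] 0.152 0.11
0.1 [-95, 0, -4] 0.153 0.107
0.08 [-98, 0, -3] 0.153 0.104
0.06 [-101, 0, -2] 0.153 0.1
0.04 [-105, 0, -1] 0.153 0.097
0.02 [-108, 0, 0] 0.153 0.094
0.0 [-111, 0, 1] 0.153 0.09
-0.02 [-114, 0, 2] 0.153 0.087
-0.04 [-117, 0, 3] 0.153 0.084
```

Emit:
apply_moves(
  deltas=[
    {"fingers":40,"delta_pos":[-1,0,-1],"angular":[0,0,0]},
    {"fingers":40,"delta_pos":[-4,0,-3],"angular":[0,0,0]},
    {"fingers":40,"delta_pos":[-7,0,-4],"angular":[0,0,0]},
    {"fingers":40,"delta_pos":[-9,0,-5],"angular":[0,0,0]},
    {"fingers":40,"delta_pos":[-12,0,-6],"angular":[0,0,0]},
    {"fingers":40,"delta_pos":[-15,0,-6],"angular":[0,0,0]},
    {"fingers":40,"delta_pos":[-18,0,-7],"angular":[0,0,0]},
    {"fingers":40,"delta_pos":[-21,0,-8],"angular":[0,0,0]},
    {"fingers":40,"delta_pos":[-24,0,-8],"angular":[0,0,0]},
    {"fingers":40,"delta_pos":[-27,0,-9],"angular":[0,0,0]},
  ],
)

```text
clock: 12.6
tool_pos: [0.5401, 0.0595, 0.1719]
orientation: [179.9, -70.0, -80.7]
force: [0.4, -0.1, -0.9]
opening: 0.0403
gripper_force: 0.3
```

Emit:
apply_moves(
  deltas=[
    {"fingers":40,"delta_pos":[-3,0,0],"angular":[0,0,0]},
    {"fingers":40,"delta_pos":[-6,0,-1],"angular":[0,0,0]},
    {"fingers":40,"delta_pos":[-9,0,-1],"angular":[0,0,0]},
    {"fingers":40,"delta_pos":[-12,0,-1],"angular":[0,0,0]},
    {"fingers":40,"delta_pos":[-15,0,-2],"angular":[0,0,0]},
    {"fingers":40,"delta_pos":[-18,0,-2],"angular":[0,0,0]},
    {"fingers":40,"delta_pos":[-21,0,-2],"angular":[0,0,0]},
    {"fingers":40,"delta_pos":[-24,0,-2],"angular":[0,0,0]},
    {"fingers":40,"delta_pos":[-27,0,-2],"angular":[0,0,0]},
    {"fingers":40,"delta_pos":[-30,0,-2],"angular":[0,0,0]},
  ],
)

```text
clock: 13.6
tool_pos: [0.5383, 0.0716, 0.1445]
orientation: [179.9, -70.0, -80.7]
force: [0.9, 0.4, -0.9]
opening: 0.04
gripper_force: 0.4
```

Run:
```python
from plan import *
sent([-27,0,-9],[0,0,0]);sent([-30,0,-2],[0,0,0]);now()
lower([.31,.29,.25,.2,.15])
```

```text
t 13.6 U,V,z [ 1.465e-01 -1.000e-04  1.445e-01] err mm [-0.3  0.6 -0.7] ang 0.01 F [ 0.9  0.4 -0.9] j [ 54.  37. -36.  42. -83. -78.] g 0.4
0.31 [-3, 0, 0] 0.147 0.142
0.29 [-7, 0, 1] 0.148 0.138
0.25 [-13, 0, 2] 0.149 0.132
0.2 [-22, 0, 3] 0.151 0.124
0.15 [-30, 0, 5] 0.152 0.115
```

Emit:
apply_moves(
  deltas=[
    {"fingers":40,"delta_pos":[-3,0,0],"angular":[0,0,0]},
    {"fingers":40,"delta_pos":[-7,0,1],"angular":[0,0,0]},
    {"fingers":40,"delta_pos":[-10,0,1],"angular":[0,0,0]},
    {"fingers":40,"delta_pos":[-13,0,2],"angular":[0,0,0]},
    {"fingers":40,"delta_pos":[-15,0,2],"angular":[0,0,0]},
    {"fingers":40,"delta_pos":[-17,0,2],"angular":[0,0,0]},
    {"fingers":40,"delta_pos":[-19,0,3],"angular":[0,0,0]},
    {"fingers":40,"delta_pos":[-21,0,3],"angular":[0,0,0]},
    {"fingers":40,"delta_pos":[-23,0,3],"angular":[0,0,0]},
    {"fingers":40,"delta_pos":[-25,0,4],"angular":[0,0,0]},
  ],
)

```text
clock: 14.6
tool_pos: [0.5375, 0.0763, 0.1197]
orientation: [180.0, -70.0, -80.7]
force: [-0.0, 1.6, -0.5]
opening: 0.0397
gripper_force: 0.6
```

Emit:
apply_moves(
  deltas=[
    {"fingers":40,"delta_pos":[-2,0,0],"angular":[0,0,0]},
    {"fingers":40,"delta_pos":[-4,0,1],"angular":[0,0,0]},
    {"fingers":40,"delta_pos":[-6,0,1],"angular":[0,0,0]},
    {"fingers":40,"delta_pos":[-8,0,2],"angular":[0,0,0]},
    {"fingers":40,"delta_pos":[-10,0,3],"angular":[0,0,0]},
    {"fingers":40,"delta_pos":[-12,0,3],"angular":[0,0,0]},
    {"fingers":40,"delta_pos":[-14,0,4],"angular":[0,0,0]},
    {"fingers":40,"delta_pos":[-16,0,4],"angular":[0,0,0]},
    {"fingers":40,"delta_pos":[-18,0,5],"angular":[0,0,0]},
    {"fingers":40,"delta_pos":[-20,0,6],"angular":[0,0,0]},
  ],
)

```text
clock: 15.6
tool_pos: [0.5373, 0.0775, 0.0988]
orientation: [180.0, -70.0, -80.7]
force: [-0.5, 1.0, -0.7]
opening: 0.04
gripper_force: 0.7
```

Run:
```python
from plan import *
sent([-25,0,4],[0,0,0]);sent([-20,0,6],[0,0,0]);now()
lower([.05,.02,0,-.02,-.04,-.06,-.08])
```

```text
t 15.6 U,V,z [ 1.525e-01 -1.000e-04  9.880e-02] err mm [-0.3  0.6 -0.6] ang 0.02 F [-0.5  1.  -0.7] j [ 54.  41. -36.  42. -79. -81.] g 0.7
0.05 [-1, 0, -1] 0.153 0.099
0.02 [-6, 0, 1] 0.153 0.094
0 [-9, 0, 2] 0.153 0.09
-0.02 [-12, 0, 3] 0.153 0.087
-0.04 [-15, 0, 4] 0.153 0.084
-0.06 [-18, 0, 6] 0.153 0.08
-0.08 [-21, 0, 7] 0.153 0.077
```

Emit:
apply_moves(
  deltas=[
    {"fingers":40,"delta_pos":[-2,0,1],"angular":[0,0,0]},
    {"fingers":40,"delta_pos":[-4,0,1],"angular":[0,0,0]},
    {"fingers":40,"delta_pos":[-6,0,2],"angular":[0,0,0]},
    {"fingers":40,"delta_pos":[-8,0,3],"angular":[0,0,0]},
    {"fingers":40,"delta_pos":[-10,0,4],"angular":[0,0,0]},
    {"fingers":40,"delta_pos":[-12,0,4],"angular":[0,0,0]},
    {"fingers":40,"delta_pos":[-14,0,5],"angular":[0,0,0]},
    {"fingers":40,"delta_pos":[-16,0,6],"angular":[0,0,0]},
    {"fingers":40,"delta_pos":[-18,0,7],"angular":[0,0,0]},
    {"fingers":40,"delta_pos":[-20,0,7],"angular":[0,0,0]},
  ],
)

```text
clock: 16.6
tool_pos: [0.5372, 0.0775, 0.0776]
orientation: [179.9, -70.0, -80.7]
force: [-0.2, -0.3, 0.2]
opening: 0.0398
gripper_force: 0.0
```

Run:
```python
from plan import *
import cv2
sent([-20,0,7],[0,0,0]);now()
cv2.imwrite("pics/shut.png",cv2.resize(np.hstack([ctrl.snapshot("side")[60:280,180:440],ctrl.snapshot("scene")[60:280,200:460]]),None,fx=1.5,fy=1.5)[:,:,::-1])
plan([(8,pose(.29,.076,20))],40)
```

```text
t 16.6 U,V,z [ 0.1525 -0.0003  0.0776] err mm [-0.4  0.3 -0.6] ang 0.01 F [-0.2 -0.3  0.2] j [ 54.  43. -36.  43. -78. -82.] g 0.0
{'fingers': 40, 'delta_pos': [-6, 0, -16], 'angular': [0.0, 0.0, 0.0]}
{'fingers': 40, 'delta_pos': [-12, 0, -32], 'angular': [0.0, 0.0, 0.0]}
{'fingers': 40, 'delta_pos': [-18, 0, -48], 'angular': [0.0, 0.0, 0.0]}
{'fingers': 40, 'delta_pos': [-25, 0, -64], 'angular': [0.0, 0.0, 0.0]}
{'fingers': 40, 'delta_pos': [-31, 0, -80], 'angular': [0.0, 0.0, 0.0]}
{'fingers': 40, 'delta_pos': [-37, 0, -97], 'angular': [0.0, 0.0, 0.0]}
{'fingers': 40, 'delta_pos': [-43, 0, -113], 'angular': [0.0, 0.0, 0.0]}
{'fingers': 40, 'delta_pos': [-49, 0, -129], 'angular': [0.0, 0.0, 0.0]}
```

View pics/shut.png

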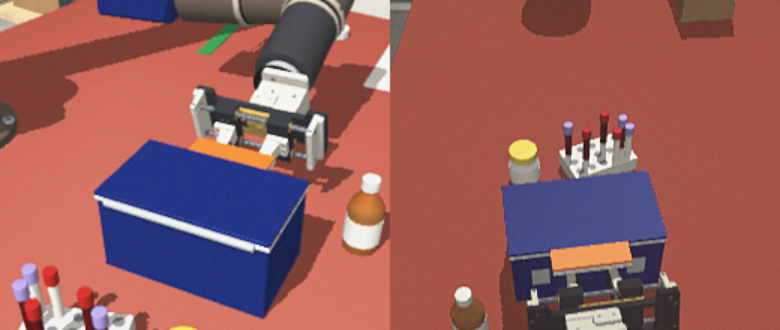

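The lid is flat on the rim, with the tab at (590,256) right, and the fingers beneath carry no load. I'll withdraw straight out.

Emit:
apply_moves(
  deltas=[
    {"fingers":40,"delta_pos":[-6,0,-16],"angular":[0,0,0]},
    {"fingers":40,"delta_pos":[-12,0,-32],"angular":[0,0,0]},
    {"fingers":40,"delta_pos":[-18,0,-48],"angular":[0,0,0]},
    {"fingers":40,"delta_pos":[-25,0,-64],"angular":[0,0,0]},
    {"fingers":40,"delta_pos":[-31,0,-80],"angular":[0,0,0]},
    {"fingers":40,"delta_pos":[-37,0,-97],"angular":[0,0,0]},
    {"fingers":40,"delta_pos":[-37,0,-97],"angular":[0,0,0]},
    {"fingers":40,"delta_pos":[-37,0,-97],"angular":[0,0,0]},
  ],
)

```text
clock: 17.5
tool_pos: [0.5203, 0.1815, 0.0759]
orientation: [180.0, -70.0, -80.6]
force: [-0.3, -0.4, -0.1]
opening: 0.0397
gripper_force: 0.0
```

Run:
```python
from plan import *
sent([-37,0,-97],[0,0,0]);now()
print(ctrl.close_job())
```

```text
t 17.5 U,V,z [ 2.579e-01 -2.000e-04  7.590e-02] err mm [-0.6  1.9 -0.7] ang 0.09 F [-0.3 -0.4 -0.1] j [ 62.  47. -25.  35. -85. -79.] g 0.0
the job is handed in; nothing more can be done
None
```

The lid was pushed past upright from behind, caught on both fingers at about 0.75 rad, and lowered until shut; the arm is clear, the bystanders stand where they were, and the job was handed in at 17.5 s (no verdict was returned).

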